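Close up the altar cabinet under the stairs

TASK

Close up the little altar cabinet: with your fingertips push the pull-out shelf all the way home, and only then push the glass door by the side of its red pull until it is fully shut. Push only: do not take the door pull between the fingers, leave the things standing around the cabinet where they are, and do not press the bell. Finish with the hand clear.

Things in the scene. Friction and masses are not known exactly. Their poses are not given: they have to be found in the camera images.
- cabinet: dark wood cabinet, 250 deep (x) x 500 wide (y) x 200 mm high, fixed. Origin: on the table under the middle of its front edge; x points into the cabinet, y to the left as the robot sees it. Left half: fixed glass pane. Right half (y -237 to 2 mm): open bay with the shelf. A 12 mm high door track along the foot reaches out to x = -28 mm. Lamp and caddy fixed on top, over 120 mm from the front
- shelf_front (a point): centre of the light wood front face of the pull-out shelf (axes as the cabinet's). The shelf is a closed white box 140 wide (y) x 44 mm high, 141 to 185 mm above the table, centred at y = -155 mm of the cabinet, sticking out of the bay towards the robot with free air above and below; when home its front is level with the front edge of the cabinet's top board
- shelf (a joint): how far the pull-out shelf sticks out (m): 0 = fully home against a hard stop, 0.12 = fully out. Slides level along the cabinet's x, resists with about 3 N (a little more when pushed fast) and stays where it is left
- door_pull (a point): centre of the red upright pull on the sliding glass door (axes as the cabinet's): a bar 36 mm (x, out from the door) x 14 mm thick (y) x 85 mm high, 115 to 200 mm above the table. The door's face lies 18 mm behind this point; the pull sits 30 mm from the door's right edge
- door (a joint): how far the wood-framed glass door (250 wide, 200 mm high) is open (m): 0 = fully shut over the right bay, at a hard stop; 0.24 = over the left pane. Runs 8 to 18 mm before the front edge along the cabinet's y, closes towards -y (robot's right), resists with about 3 N (a little more if fast), stays put. At about 0.155 its right edge reaches the shelf's side and would strike a shelf sticking out
- cup: blue ceramic teacup, 72 mm across, 58 mm high, on the table; origin under its base
- holder: stainless steel incense stick holder, 68 mm foot, 58 mm high, on the table; origin under its base
- bell: yellow plastic table bell, fixed, 76 mm across, under 60 mm high with its button; origin under its base
- bell_button (a joint): press button on top of the bell: 0 = up, 0.005 m = pressed (sounds the bell)
- fan: folded wooden fan on its base, 190 mm long (its y), 50 mm wide, 52 mm high, on the table; origin under the base
- fruit: white plate with three oranges, 140 mm across, 73 mm high, on the table; origin under the plate

How it is judged:
On the way, in this order (a step that is already met when the one before it is completed fails the run):
1. the pull-out shelf is pushed home while the door is still open (value of joint shelf below 0.004 m and value of joint door above 0.15 m), for 0.2 s.
2. the glass door is pushed shut (value of joint each of door, shelf below 0.004 m), for 0.2 s.
At the end, for the whole second after the job is handed in: The shelf is within 4 mm of home and the door within 4 mm of shut, the bell button is up, and every loose thing stands at rest within 15 mm of where it began (all of step 2 and value of joint bell_button below 0.0015 m and distance of each of cup, holder, fan, fruit from where it was at the start of the episode below 0.015 m and linear speed of each of cup, holder, fan, fruit below 0.02 m/s); the robot touches nothing.
It fails at once if the door runs into the shelf that still sticks out (value of joint door below 0.15 m and value of joint shelf above 0.008 m).
It fails at once if the door pull is taken between the fingers (y of the grasp point in the frame of door_pull between -0.006 and 0.006 m and x of the grasp point in the frame of door_pull between -0.024 and 0.02 m and z of the grasp point in the frame of door_pull between -0.06 and 0.045 m).
It fails at once if the bell is pressed (value of joint bell_button above 0.0025 m).
It fails at once if a bystander is moved, knocked over or lifted (distance of any of cup, holder, fan, fruit from where it was at the start of the episode above 0.015 m or angle between any of cup, holder, fan, fruit's own z axis and vertical above 0.3 rad).
It also fails if it takes over 51 s, if anything falls off the work surface, if the arm or the gripper's body presses on something with over 40 N, if the wrist force passes 120 N, or if a joint passes its speed limit or range.

ROBOT

A 6-joint arm with a two-finger parallel gripper is mounted at the origin on the work surface. World frame = base frame: x ahead of the robot, y to its left, z up, the work surface at z = 0. Lengths are in m, angles in rad, forces in N, time in s.
With the tool pointing down it reaches from about 0.35 to 0.725 m from the base axis. Payload 4.3 kg.
Tool frame: the origin (TCP) lies on the centre line of the jaws, within the pads' length; the fingertips stand r.tip_extent ahead of it and the grasp point (between the pads) lies 11 mm behind it (r.tip_extent is the distance from the TCP to the fingertips, in m); z points along the fingers, y is the direction in which the jaws open and shut (so a half turn about z gives the same grasp; the last joint's range is limited). The gripper opens to 85 mm and grips with 20 to 120 N. Pads are 22 mm wide; open, the fingers measure 114 mm over their backs; the gripper's body (76 mm by 85 mm) begins 54 mm behind the grasp point. The pads swing forward as they close: fully open they stand 13 mm farther back than shut.
Start: joints at [-1.441, 0.377, 0.081, 1.274, 0, 1.46], TCP at [0.137, -0.559, 0.239] pointing down, gripper open.
Joint ranges: [-2.72, 2.72], [-0.84, 1.66], [-1.02, 1.22], [-1.77, 2.12], [-1.37, 1.28], [-3.14, 3.14]. Speed limits (rad/s): [2.57, 2.57, 3.14, 3.14, 3.14, 3.14].

INTERFACE

Orientations are given as a rotation vector (axis times angle).
In Python, from plant import r gives the robot as it stands.
- The arm moves only by the shell command python3 -m inch 'ROWS' [OPENING]. ROWS is JSON, one flat list of numbers, 4 for each row, row after row: the shift along the world's x, y, z in m, then the turn about the world's z in degrees. In form: [dx, dy, dz, spin, dx, dy, dz, spin, ...]. A call has 1 to 8 rows; each row is the pose to reach, as a shift and turn from the pose commanded when the call began; what a row does not reach only later rows make up. A row lasts 1/10 s, in which the tool goes at most 50 mm and 8.59 degrees, less where a joint would pass 70% of its speed; a pose out of reach is approached as far as the arm can. A call with a gripper value outside its range is refused whole. OPENING is the opening, from 0 (shut) to 1 (fully open), set as the call begins (- or left out, the last holds). The fingers move at their own pace and stop on an object; the grip force is fixed at half the most. Time passes only in rows, so rows that repeat a pose let the fingers close. It gives the time, the measured TCP pose, the force and the opening at its end, in the units of the state.
- r.sense(): the state, without advancing time (a new reading comes with each control period).
- r.capture(name): name is "scene" or "top"; returns the picture (420x560x3 uint8, blue, green, red); there is no depth.
- r.camera_model(name): a dict with "camera_matrix" (3x3 intrinsics, pixels), "cam_to_world" (4x4, takes a point from camera to world coordinates). Camera axes: x right, y down, z forward; pixel columns grow to the right and rows downward; lengths in m; the calibration is good to about 2 mm. A picture is of the moment at which its call begins. camera_model takes no time and is no camera call.
- r.hand_in(): hands the job in, once; it reports no verdict.
Trained networks look in the newest picture that a camera, given by its name, has taken for a name from the list of things; names that differ only in an ending like _2 or _b are one class to them, and where a whole thing is asked for, a point or a joint stands for the part that bears it (a point fixed in the world has none). Each returns a list of dicts, best first, with "conf" (0 to 1); they miss things now and then, are a little off and sometimes report something else, mostly with a low value. They report only what shows in the picture. A call takes as long as a camera call.
- r.masks_of(camera, label): "pixels" (420x560 bool, what is visible of it) and "rect" ([left, top, width, height] in pixels, round what is visible of it).
- r.pinpoint(camera, label): "xy" ([column, row] in pixels: a listed point, or the origin of a listed thing).
The state is a dict: "time": time; "q": joint angles; "joint_velocities": joint speeds; "joint_efforts": joint torques, N m; "position": TCP position; "tcp_rot": TCP orientation; "wrist_force": force on the tool from outside, world axes, zero at the start; "wrist_torque": the same for the moment, N m; "finger_gap": opening from 0.0 (shut) to 1.0 (fully open).
Only numpy, scipy, OpenCV 4.12 (cv2) and the standard library are available. Lean on these libraries where they do the work, as an engineer would, in place of code of your own. Each camera call takes 0.05 s, during which the arm holds its last target. There are 200 camera calls.

## Working session

There is one attempt and no reset: what is moved stays moved. The work goes in short steps, Python scripts to look and compute and a shell command to move; the robot and the scene stay as the last step left them, time stands still between calls to the robot, and variables do not carry over. Pictures are saved under pics/ and viewed, about 8 in all and at most 12, crops included, and the job is handed in when it is done.

```bash
mkdir -p pics; cat > h.py <<'E'
from plant import r
import numpy as np, cv2
def ray(cam,uv):
    m=r.camera_model(cam);K=np.array(m["camera_matrix"]);T=np.array(m["cam_to_world"])
    d=T[:3,:3]@np.linalg.solve(K,[uv[0],uv[1],1.]);return T[:3,3],d
def atz(cam,uv,z):
    o,d=ray(cam,uv);return o+d*(z-o[2])/d[2]
def proj(cam,p):
    m=r.camera_model(cam);K=np.array(m["camera_matrix"]);T=np.array(m["cam_to_world"])
    c=K@(T[:3,:3].T@(np.array(p)-T[:3,3]));return c[:2]/c[2]
E
python3 - <<'E'
from h import *
np.set_printoptions(precision=3,suppress=True)
ims=[r.capture(c) for c in("scene","top")]
for c,i in zip(("scene","top"),ims):
    cv2.imwrite(f"pics/{c}0.png",i); print(c,np.array(r.camera_model(c)["cam_to_world"])[:3,3])
Z=dict(cabinet=0,shelf_front=.163,door_pull=.1575,cup=0,holder=0,bell=0,fan=0,fruit=0)
for n,z in Z.items():
    for c in("scene","top"):
        for p in r.pinpoint(c,n)[:2]: print(n,c,np.round(p["xy"],1),round(p["conf"],2),atz(c,p["xy"],z))
s=r.sense();print({k:s[k] for k in("time","position","tcp_rot","finger_gap")},r.tip_extent)
E
```

```text
scene [0.192 0.893 0.882]
top [ 0.425 -0.019  1.139]
cabinet scene [258.5 249. ] 0.72 [ 0.575  0.033 -0.   ]
cabinet scene [263.5 386.9] 0.37 [0.396 0.442 0.   ]
cabinet top [263.5 191.5] 0.59 [0.598 0.027 0.   ]
shelf_front scene [286.  184.3] 0.89 [ 0.533 -0.101  0.163]
shelf_front scene [344.5 206.5] 0.52 [ 0.341 -0.052  0.163]
shelf_front top [318.5 211.7] 0.86 [ 0.523 -0.118  0.163]
door_pull scene [264.1 211.2] 0.76 [0.55  0.038 0.157]
door_pull top [262.1 198.6] 0.66 [0.556 0.024 0.157]
door_pull top [192.4 248.5] 0.45 [0.429 0.196 0.157]
cup scene [320.7 253.5] 0.85 [ 0.39  -0.012  0.   ]
cup top [275.3 263.3] 0.66 [ 0.389 -0.01   0.   ]
holder scene [339.9 208.1] 0.63 [ 0.388 -0.252  0.   ]
holder top [359.6 264.4] 0.82 [ 0.387 -0.253  0.   ]
bell scene [285.1 309.3] 0.64 [0.422 0.223 0.   ]
bell top [188.4 250.5] 0.96 [0.424 0.242 0.   ]
fan scene [266.5 386.9] 0.9 [0.39 0.44 0.  ]
fan top [121.3 258. ] 0.73 [0.401 0.435 0.   ]
fruit scene [353.6 183.8] 0.75 [ 0.374 -0.414  0.   ]
fruit scene [319.  252.8] 0.66 [ 0.396 -0.013  0.   ]
fruit top [416. 265.] 0.68 [ 0.386 -0.416  0.   ]
{'time': 0.9, 'position': array([ 0.137, -0.559,  0.239]), 'tcp_rot': array([3.119, 0.376, 0.   ]), 'finger_gap': 0.9997919846783406} 0.008
```

View pics/top0.png

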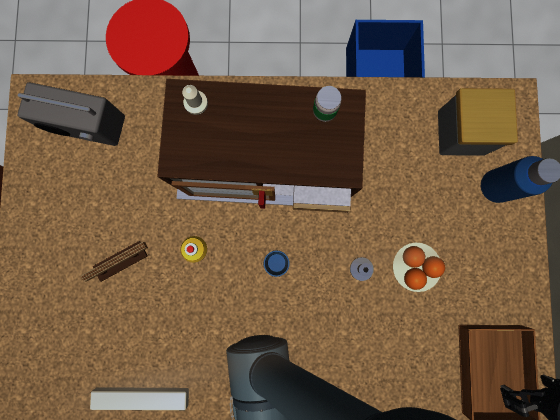

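View pics/scene0.png

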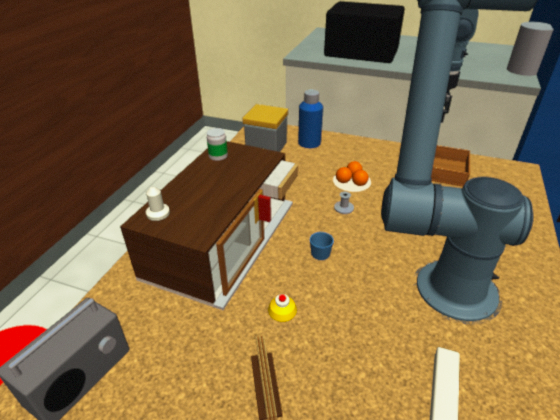

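The top view shows the cabinet slightly yawed: its front edge runs from (160,178) to (362,188). The shelf front is at about (322,209) and the red pull at (262,199). The cup, holder, bell and fruit sit well in front. Next I'll get the yaw and edges from the top corners.

```bash
python3 - <<'E'
from h import *
np.set_printoptions(precision=3,suppress=True)
im=cv2.imread("pics/top0.png")
c=im[150:230,150:370];cv2.imwrite("pics/crop0.png",cv2.resize(c,None,fx=3.6,fy=3.6,interpolation=cv2.INTER_CUBIC))
for uv in [(160,178),(362,188),(365,90),(167,80)]: print("top",atz("top",uv,.2))
# red blob
red=(im[...,2]>90)&(im[...,1]<40)&(im[...,0]<40);red[:150]=0
n,l,st,ce=cv2.connectedComponentsWithStats(red.astype(np.uint8))
for i in range(1,n):
    if st[i,4]>15:print(st[i],ce[i])
m=r.masks_of("top","shelf_front")[0];print(m["rect"],m["conf"])
E
```

```text
top [0.599 0.27  0.2  ]
top [ 0.578 -0.221  0.2  ]
top [ 0.825 -0.232  0.2  ]
top [0.847 0.263 0.2  ]
[258 191   6  14  70] [260.929 197.486]
[187 246   7   6  21] [190.095 247.952]
[291.0, 185.8, 61.1, 27.8] 0.66
```

View pics/crop0.png

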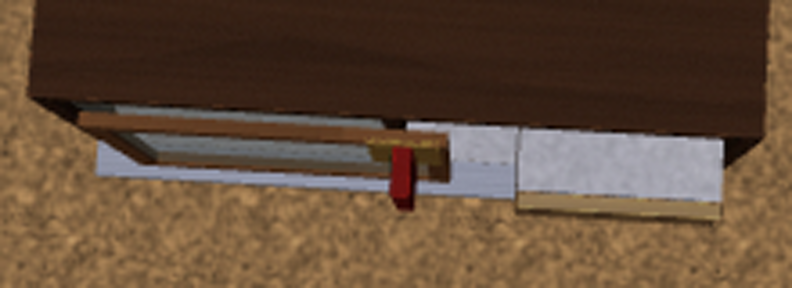

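Measurements agree: cabinet yaw is about -2.6°, its front middle is at about (0.589, 0.024), the shelf front is at x≈0.52, y≈-0.133, and the door is about 0.21 open. I'm moving to just in front of the shelf with the fingers shut and square to the cabinet.

```bash
python3 -m inch '[0.03,0.038,0,-6,0.06,0.076,0,-12,0.09,0.114,0,-16.3,0.12,0.152,0,-16.3,0.15,0.19,0,-16.3,0.18,0.228,0,-16.3,0.2,0.253,0,-16.3,0.2,0.253,0,-16.3]' 0
python3 -m inch '[0.03,0.038,0,0,0.06,0.076,0,0,0.09,0.114,0,0,0.12,0.152,0,0,0.135,0.173,0,0,0.135,0.173,-0.04,0,0.135,0.173,-0.076,0,0.135,0.173,-0.076,0]'
python3 - <<'E'
from h import *
np.set_printoptions(precision=3,suppress=True)
im=r.capture("top");cv2.imwrite("pics/top1.png",cv2.resize(im[130:290,140:440],None,fx=2.6,fy=2.6,interpolation=cv2.INTER_CUBIC))
s=r.sense();print(s["time"],s["position"],s["tcp_rot"],s["wrist_force"],s["finger_gap"])
E
```

```text
time: 1.75
position: [0.3383, -0.3026, 0.2395]
tcp_rot: [-3.14, 0.061, -0.001]
wrist_force: [0.1, 1.0, 0.7]
finger_gap: -0.0
time: 2.55
position: [0.4678, -0.1315, 0.1589]
tcp_rot: [-3.138, 0.071, 0.014]
wrist_force: [-1.5, -0.3, -0.4]
finger_gap: 0.001
2.6 [ 0.469 -0.132  0.162] [-3.139  0.071  0.009] [ 0.053  0.526 -0.155] -0.00021656068719088165
```

View pics/top1.png

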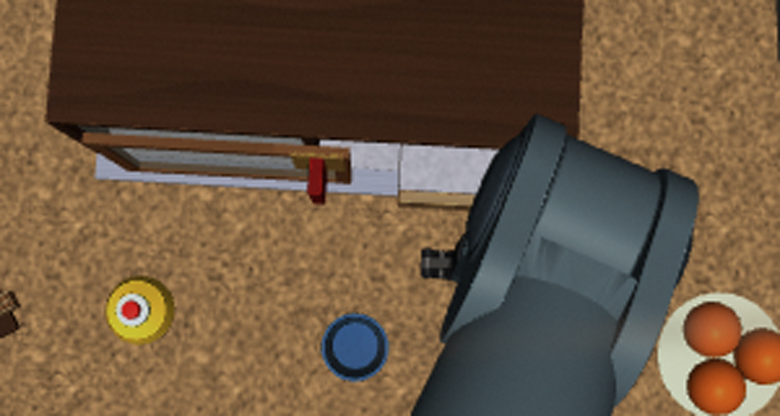

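The hand stands square in front of the shelf, with the fingers hidden under the wrist near (455,262) in the crop and the bystanders untouched. Pushing now.

```bash
python3 -m inch '[0.02,-0.001,0,0,0.035,-0.0015,0,0,0.045,-0.002,0,0,0.055,-0.0025,0,0,0.065,-0.003,0,0,0.075,-0.0035,0,0,0.085,-0.004,0,0,0.09,-0.004,0,0]'
python3 -m inch '[0.003,0,0,0,0.006,0,0,0,0.009,0,0,0,0.009,0,0,0]'
python3 -m inch '[0.002,0,0,0,0.004,0,0,0,0.004,0,0,0]'
```

```text
time: 3.4
position: [0.5626, -0.1368, 0.1633]
tcp_rot: [3.14, -0.07, 0.0]
wrist_force: [-3.7, -2.2, 2.2]
finger_gap: 0.004
time: 3.8
position: [0.5683, -0.1358, 0.1624]
tcp_rot: [-3.139, 0.07, 0.008]
wrist_force: [-6.8, -0.5, 1.9]
finger_gap: -0.003
time: 4.1
position: [0.5681, -0.1351, 0.1614]
tcp_rot: [-3.139, 0.071, 0.021]
wrist_force: [-17.3, -0.1, 4.6]
finger_gap: 0.002
```

The force has risen to 17 N with no further travel, so it's against the stop. I'll press a little more, hold, then back off and look.

```bash
python3 -m inch '[0.003,0,0,0,0.004,0,0,0,0.004,0,0,0,0.004,0,0,0]'
python3 -m inch '[-0.02,0,0,0,-0.06,0,0.02,0,-0.09,0,0.06,0,-0.09,0.04,0.08,0,-0.09,0.08,0.08,0,-0.09,0.13,0.08,0,-0.09,0.17,0.08,0,-0.09,0.17,0.08,0]'
python3 - <<'E'
from h import *
np.set_printoptions(precision=3,suppress=True)
im=r.capture("top");cv2.imwrite("pics/top2.png",cv2.resize(im[130:290,140:440],None,fx=2.6,fy=2.6,interpolation=cv2.INTER_CUBIC))
s=r.sense();print(s["time"],s["position"],s["tcp_rot"],s["wrist_force"])
for n,z in(("shelf_front",.163),("door_pull",.1575)):
    for p in r.pinpoint("top",n)[:2]: print(n,p["xy"],p["conf"],atz("top",p["xy"],z))
E
```

```text
time: 4.5
position: [0.5679, -0.1351, 0.161]
tcp_rot: [-3.139, 0.072, 0.033]
wrist_force: [-27.7, -0.7, 11.9]
finger_gap: 0.002
time: 5.3
position: [0.4889, 0.0382, 0.2438]
tcp_rot: [-3.138, 0.059, -0.003]
wrist_force: [0.3, 0.2, -0.5]
finger_gap: 0.002
5.35 [0.489 0.036 0.244] [-3.14   0.062 -0.003] [ 0.091 -0.123 -0.141]
shelf_front [320.4, 189.5] 0.65 [ 0.579 -0.123  0.163]
```

View pics/top2.png

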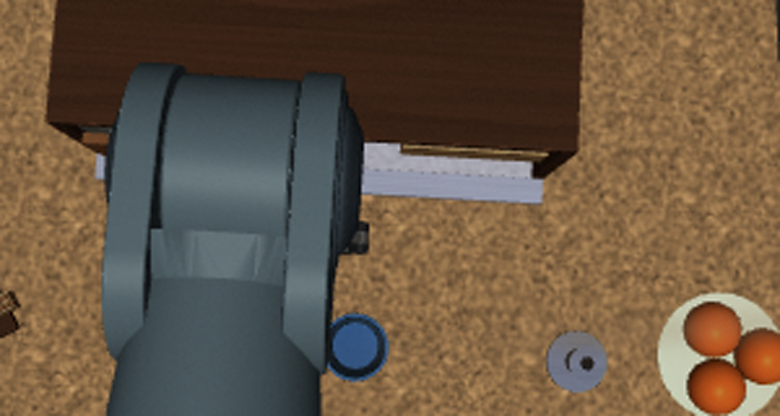

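The shelf front is now level with the top board's edge, at crop (400–548,150), so it's home. The pull is at about (0.551, 0.024). I'll descend on its left side, then sweep right.

```bash
python3 -m inch '[0.02,0.034,0,0,0.058,0.034,0,0,0.058,0.034,-0.02,0,0.058,0.034,-0.05,0,0.058,0.034,-0.08,0,0.058,0.034,-0.08,0]'
python3 -m inch '[-0.0005,-0.01,0,0,-0.001,-0.02,0,0,-0.0015,-0.03,0,0,-0.002,-0.04,0,0]'
python3 - <<'E'
from h import *
im=r.capture("scene");cv2.imwrite("pics/scene3.png",cv2.resize(im[120:340,120:400],None,fx=2.6,fy=2.6,interpolation=cv2.INTER_CUBIC))
E
```

```text
time: 6.05
position: [0.5488, 0.0516, 0.1672]
tcp_rot: [-3.131, 0.041, -0.012]
wrist_force: [-3.2, 0.2, 16.6]
finger_gap: -0.001
time: 6.45
position: [0.5468, 0.0123, 0.1672]
tcp_rot: [-3.128, 0.04, -0.011]
wrist_force: [-4.0, 4.7, 19.5]
finger_gap: 0.001
```

View pics/scene3.png

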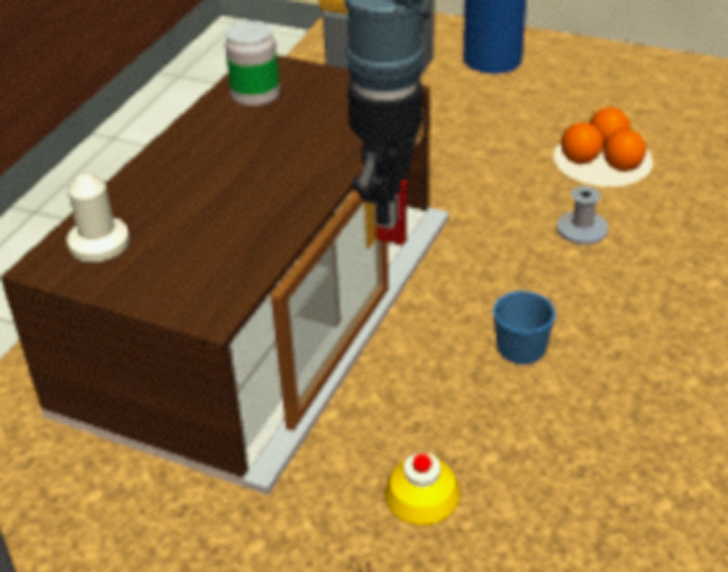

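The fingers are left of the pull (crop 385,210), but there's an unexpected 17–20 N upward force and a 15 mm y offset. I'll check the joints and lift slightly before pushing further.

```bash
python3 -c "
from h import *
s=r.sense();print(np.round(s['q'],3),s['position'],s['joint_efforts'])"
python3 -m inch '[0,0,0.008,0,0,0,0.014,0,0,0,0.014,0]'
python3 -c "
from h import *
s=r.sense();print(np.round(s['q'],3),s['position'],s['wrist_force'],s['wrist_torque'])"
```

```text
[-0.103  0.345 -0.155  1.064  0.011  3.065] [0.54671864 0.01049487 0.16717962] [  0.36439704 -34.18441057  21.33494854  -1.7637993    0.16550775
  -0.14638143]
time: 6.8
position: [0.5449, 0.0125, 0.178]
tcp_rot: [-3.13, 0.039, -0.002]
wrist_force: [0.5, -1.1, -1.0]
finger_gap: 0.002
[-0.1    0.34  -0.133  1.097  0.011  3.067] [0.54494455 0.01254916 0.17801831] [ 0.46523899 -1.08633542 -1.01292129] [-0.00178432  0.01076019 -0.0054763 ]
```

The y offset came from the wrist joint's range limit (q6 ≈ 3.07). The upward force was a knuckle resting on something 200 mm high, and it's gone after the lift. Moving right takes the wrist away from its limit, so I'll continue the push.

```bash
python3 -m inch '[-0.0005,-0.015,0,0,-0.0015,-0.03,0,0,-0.002,-0.045,0,0,-0.003,-0.06,0,0,-0.0035,-0.075,0,0,-0.004,-0.09,0,0,-0.005,-0.105,0,0,-0.005,-0.11,0,0]'
python3 - <<'E'
from h import *
im=r.capture("scene");cv2.imwrite("pics/scene4.png",cv2.resize(im[120:340,120:400],None,fx=2.6,fy=2.6,interpolation=cv2.INTER_CUBIC))
E
```

```text
time: 7.6
position: [0.5389, -0.0987, 0.1771]
tcp_rot: [-3.131, 0.04, 0.001]
wrist_force: [0.6, 3.0, 1.7]
finger_gap: -0.004
```

View pics/scene4.png

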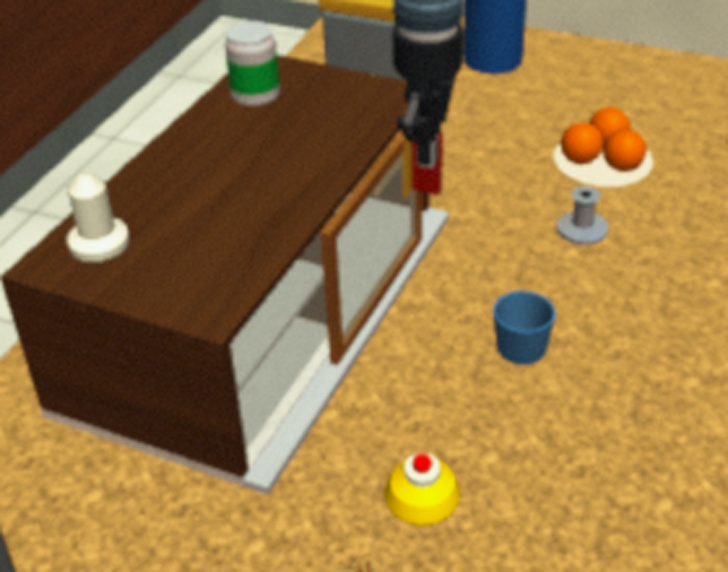

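The door is following: the pull is at crop (427,165), with the fingers on its left side. About 65 mm remains.

```bash
python3 -m inch '[-0.0005,-0.015,0,0,-0.0015,-0.03,0,0,-0.002,-0.04,0,0,-0.0025,-0.048,0,0,-0.0025,-0.054,0,0,-0.0025,-0.058,0,0,-0.0025,-0.061,0,0,-0.0025,-0.061,0,0]'
python3 -m inch '[0,-0.003,0,0,0,-0.006,0,0,0,-0.006,0,0]'
```

```text
time: 8.45
position: [0.5359, -0.1565, 0.177]
tcp_rot: [-3.127, 0.036, 0.003]
wrist_force: [-1.8, 5.7, 1.8]
finger_gap: 0.001
time: 8.75
position: [0.5358, -0.1566, 0.1771]
tcp_rot: [-3.116, 0.031, 0.001]
wrist_force: [-1.6, 21.9, 6.7]
finger_gap: -0.004
```

It's on the stop: 22 N with no travel. I'll press a touch more and hold, then back off left, go up and away, and check.

```bash
python3 -m inch '[0,-0.002,0,0,0,-0.003,0,0,0,-0.003,0,0,0,-0.003,0,0]'
python3 -m inch '[0,0.02,0,0,0,0.03,0.02,0,-0.01,0.03,0.06,0,-0.05,0.03,0.1,0,-0.09,0.03,0.12,0,-0.12,0.06,0.12,0,-0.12,0.1,0.12,0,-0.12,0.1,0.12,0]'
python3 - <<'E'
from h import *
np.set_printoptions(precision=3,suppress=True)
a=r.capture("scene");b=r.capture("top")
f=lambda i:cv2.resize(i,None,fx=2,fy=2,interpolation=cv2.INTER_CUBIC)
cv2.imwrite("pics/end.png",np.vstack([f(a[100:250,160:400]),f(b[150:290,150:390])]))
s=r.sense();print(s["time"],s["position"],s["wrist_force"])
for n,z in(("shelf_front",.163),("door_pull",.1575),("cup",0),("holder",0),("fan",0),("fruit",0)):
  for c in("scene","top"):
    for p in r.pinpoint(c,n)[:1]: print(n,c,np.round(p["xy"],1),round(p["conf"],2),atz(c,p["xy"],z))
y=np.array([.045,.999]);o=np.array([.589,.024]);x=np.array([.999,-.045])
print("expected shut pull",o-.036*x-.21*y)
E
```

```text
time: 9.15
position: [0.5358, -0.1567, 0.1772]
tcp_rot: [-3.111, 0.027, 0.001]
wrist_force: [-2.4, 30.1, 9.6]
finger_gap: -0.002
time: 9.95
position: [0.4159, -0.0644, 0.2983]
tcp_rot: [-3.131, 0.031, -0.003]
wrist_force: [0.2, -0.8, 0.0]
finger_gap: -0.002
10.05 [ 0.417 -0.067  0.298] [ 0.191 -0.585  0.405]
shelf_front top [319.3 192.2] 0.49 [ 0.572 -0.121  0.163]
door_pull scene [292.6 174.5] 0.59 [ 0.534 -0.167  0.157]
door_pull top [345.3 202.3] 0.91 [ 0.548 -0.187  0.157]
cup scene [318.3 251.4] 0.56 [ 0.4   -0.018  0.   ]
cup top [277.7 263.1] 0.41 [ 0.389 -0.017  0.   ]
holder scene [340.1 207.5] 0.77 [ 0.388 -0.255  0.   ]
holder top [188.9 250.4] 0.18 [0.424 0.24  0.   ]
fan scene [267.8 387. ] 0.85 [0.387 0.439 0.   ]
fan top [120.2 258.6] 0.9 [0.399 0.438 0.   ]
fruit scene [354.9 183.2] 0.77 [ 0.37 -0.42  0.  ]
fruit top [416.  264.4] 0.71 [ 0.388 -0.416  0.   ]
expected shut pull [ 0.544 -0.184]
```

View pics/end.png

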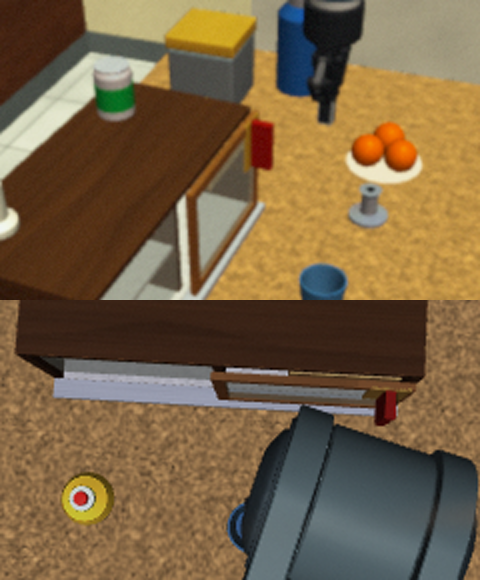

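The door covers the right bay with the pull at (385,407) in the picture. It measures (0.548, -0.187) against an expected (0.544, -0.184), and the hand is clear.

```bash
python3 -c "
from plant import r
print(r.hand_in())"
```

```text
the job is handed in; nothing more can be done
None
```

The shelf is home and the glass door is shut, with the shelf done first. I handed the job in at about 10 s, and no verdict was reported. I pushed both with closed fingertips and never gripped the pull.

- **Shelf:** it reached its hard stop, with the force rising to 28 N and no further travel. In the picture its front was level with the top board's edge.
- **Door:** I pushed the left side of the red pull until it stopped, at 30 N with no further travel. The top camera then put the pull at (0.548, -0.187), about 5 mm from the (0.544, -0.184) worked out for a shut door, so the stop is the stronger evidence. The scene camera put it about 20 mm off, at (0.534, -0.167), with lower confidence. I gave that reading less weight.
- **Bystanders:** the holder, fan and fruit were found within about 7 mm of their first positions, within what the networks can tell. The cup was partly hidden by the arm in the last top view. It read within 7–12 mm, and nothing went near it. The holder's last top reading was a false hit on the bell at low confidence, but its scene reading agreed. The hand stayed well away from the bell.
- **Unplanned contact:** going down beside the pull, part of the gripper rested on something about 200 mm high, probably the pull or the door's top edge. It pressed with up to 20 N, so I raised the hand about 11 mm before continuing. Around the same time the last joint's range limit held the hand 15 mm short sideways, with no harm done.
- **Finish:** the hand was clear, with wrist force close to zero.

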